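# Put the rheometer's measuring tools away

### The arm

A 6-joint arm with a two-finger parallel gripper is mounted at the origin on the work surface. World frame = base frame: x ahead of the robot, y to its left, z up, the work surface at z = 0. Lengths are in m, angles in rad, forces in N, time in s.
With the tool pointing down it reaches from about 0.35 to 0.8 m from the base axis. Payload 7.3 kg.
Tool frame: the origin (TCP) lies between the finger pads; the fingertips stand 25 mm ahead of it and the grasp point (between the pads) lies 6 mm ahead of it (r.tip_extent is the distance from the TCP to the fingertips, in m); z points along the fingers, y is the line along which they close (so a half turn about z gives the same grasp; the last joint's range is limited). The gripper opens to 85 mm and grips with 20 to 120 N. Pads are 22 mm wide; open, the fingers measure 114 mm over their backs; the gripper's body (76 mm by 85 mm) begins 54 mm behind the grasp point. The pads swing forward as they close: fully open they stand 13 mm farther back than shut.
Start: joints at [-1.318, 0.342, 1.524, -0, 1.275, -0.146], TCP at [0.204, -0.484, 0.228] pointing down, gripper open.
Joint ranges: [-2.53, 2.53], [-0.77, 2.02], [0.04, 2.7], [-1, 4.14], [0.28, 2.66], [-3.11, 3.11]. Speed limits (rad/s): [2.57, 2.57, 3.14, 3.14, 3.14, 3.14].

### API

Orientations are given as a unit quaternion [x, y, z, w].
In Python, from workcell import r, command_gripper, optics gives the robot as it stands. The module is installed in compiled form; this text tells all that it offers. Calls block until the motion is done:
- r.reach(position, orientation): joint-space move of the TCP to a pose.
- r.move_straight(position, orientation=None, speed=0.15, max_force=None): straight line of the TCP; orientation=None keeps the orientation; speed is the mean speed in m/s. With max_force (N) it stops when the force on the tool has changed by that much, and returns True; else False.
- r.movej(angles): joint-space move.
- command_gripper(opening, force=None): finger opening in m; force is the grip in N (None keeps the last); returns when the fingers have stopped.
- r.hold(seconds).
- r.solve_ik(position, orientation): joint angles nearest the present ones, or None.
- r.read_state(): the state.
- optics.get_image(name): name is "side" or "top"; returns (picture, depth): 420x560x3 uint8, red, green, blue; 420x560 float32, m along the optical axis (not along the pixel's ray), 0 where there is no reading.
- optics.camera_model(name): a dict with "K" (3x3 intrinsics, pixels), "R" (3x3) and "t" (3): a world point X has camera coordinates R X + t. Camera axes: x right, y down, z forward; pixel columns grow to the right and rows downward; lengths in m; the calibration is good to about 2 mm. A picture is of the moment at which its call begins. camera_model takes no time and is no camera call.
A pose or a line that the arm cannot do raises r.PlanningError and nothing moves.
- r.finish_job(): hands the job in; it is judged then, once.
The state is a dict: "time_s": time; "joint_positions": joint angles; "dq": joint speeds; "tau": joint torques, N m; "eef_pos": TCP position; "eef_rot": TCP orientation; "contact_force": force on the tool from outside, world axes, zero at the start; "torque": the same for the moment, N m; "grip_width": finger opening in m; "grip_force": force on a finger pad.
Only numpy, scipy, OpenCV 4.12 (cv2) and the standard library are available. Lean on these libraries where they do the work, as an engineer would, in place of code of your own. Each camera call takes 0.05 s, during which the arm holds its last target. There are 200 camera calls.

### The job

Take the four clean measuring tools out of the drying tray and stand each one upright in its own holder in the black storage dock: the one whose collar has the tool's colour and suits the size of its foot. Lower each one gently right down onto the holder's floor and let go, without dropping or tipping it over, and leave the vane tool (already stored) and the vial in the tray where they are.

Things in the scene. Friction and masses are not known exactly. Their poses are not given: they have to be found in the camera images.
- tool_p60: Wide parallel-plate tool, red cap, 86 mm tall, 150 g: foot a flat steel disc 60 mm across, 5 mm thick, 20 mm boss on it up to 13 mm. Stands loose on its foot in the drying tray. Above the foot a 10 mm shaft, then a round coupling 22 mm across, the top 28 mm of the tool: grip it there from above, at any yaw (the cap is its upper half). Origin: centre of the foot's underside; z up the shaft.
- tool_c40: Cone-type tool, blue cap, 86 mm tall, 110 g: steel foot 40 mm across, flat underneath, conical back rising to 14 mm. Stands loose on its foot in the drying tray. Above the foot a 10 mm shaft, then a round coupling 22 mm across, the top 28 mm of the tool: grip it there from above, at any yaw (the cap is its upper half). Origin: centre of the foot's underside; z up the shaft.
- tool_p25: Small parallel-plate tool, yellow cap, 86 mm tall, 90 g: foot a steel disc 25 mm across, 12 mm thick. Stands loose on its foot in the drying tray. Above the foot a 10 mm shaft, then a round coupling 22 mm across, the top 28 mm of the tool: grip it there from above, at any yaw (the cap is its upper half). Origin: centre of the foot's underside; z up the shaft.
- tool_bob: Cylinder tool (bob), green cap, 100 mm tall, 140 g: foot a steel cylinder 28 mm across, 48 mm tall, flat underneath. Stands loose on its foot in the drying tray. Above the foot a 10 mm shaft, then a round coupling 22 mm across, the top 28 mm of the tool: grip it there from above, at any yaw (the cap is its upper half). Origin: centre of the foot's underside; z up the shaft.
- holder_p60: Holder for the 60 mm plate (red) tool: grey tile 90 mm square, 6 mm thick, in the black dock, with a round red collar, inside 74 mm, wall 4.5 mm, rim 20 mm above the tile's underside. The tool stands inside it on the tile (6 mm above the origin). Fixed. Origin: centre of the tile's underside, 8 mm above the bench; z up, x, y along its edges. The dock has 2 x 3 bays, 95 mm apart, one blank.
- holder_c40: Holder for the 40 mm cone (blue) tool: grey tile 90 mm square, 6 mm thick, in the black dock, with a round blue collar, inside 54 mm, wall 4.5 mm, rim 20 mm above the tile's underside. The tool stands inside it on the tile (6 mm above the origin). Fixed. Origin: centre of the tile's underside, 8 mm above the bench; z up, x, y along its edges. The dock has 2 x 3 bays, 95 mm apart, one blank.
- holder_p25: Holder for the 25 mm plate (yellow) tool: grey tile 90 mm square, 6 mm thick, in the black dock, with a round yellow collar, inside 39 mm, wall 4.5 mm, rim 20 mm above the tile's underside. The tool stands inside it on the tile (6 mm above the origin). Fixed. Origin: centre of the tile's underside, 8 mm above the bench; z up, x, y along its edges. The dock has 2 x 3 bays, 95 mm apart, one blank.
- holder_bob: Holder for the bob (green) tool: grey tile 90 mm square, 6 mm thick, in the black dock, with a round green collar, inside 44 mm, wall 4.5 mm, rim 42 mm above the tile's underside. The tool stands inside it on the tile (6 mm above the origin). Fixed. Origin: centre of the tile's underside, 8 mm above the bench; z up, x, y along its edges. The dock has 2 x 3 bays, 95 mm apart, one blank.
- tool_vane: vane measuring tool with a white cap, 100 mm tall (coupling 22 mm across, the top 28 mm; four-bladed foot 24 mm across), already standing loose in its own white-collared holder (rim 42 mm above the tile's underside) in the dock: leave it there. Origin: centre of the foot's underside.
- vial: small amber sample vial with white cap, 24 mm across, 50 mm tall, standing loose in the middle of the drying tray (black rubber floor 3 mm above the bench, steel rim 14 mm high) among the tools: leave it. Origin: centre of its underside.

How it is judged:
By the outcome, as a careful person would: the job done as asked, in the order asked, and still so for the second after the job is handed in, with the robot touching nothing.
It also fails if it takes over 109 s, if anything falls off the work surface, if the arm or the gripper's body presses on something with over 40 N, if the wrist force passes 120 N, or if a joint passes its speed limit or range.

## Working session

There is one attempt and no reset: what is moved stays moved. The work goes in short steps, each a Python script; the robot and the scene stay as the last script left them, time stands still between calls to the robot, and variables do not carry over. Pictures are saved under pics/ and viewed, at most 14 in all, crops included, and the job is handed in when it is done.

```bash
mkdir -p pics
python3 - <<'E'
from workcell import r,optics
import cv2,numpy as np
for n in("top","side"):
    p,d=optics.get_image(n);cv2.imwrite(f"pics/{n}0.png",p[...,::-1]);np.savez(f"{n}0.npz",p=p,d=d)
    m=optics.camera_model(n);print(n,m["K"],-m["R"].T@m["t"],m["R"][2])
s=r.read_state();print(s["time_s"],s["eef_pos"],s["eef_rot"],s["grip_width"])
E
```

```text
top [[392.6024974    0.         275.26493649]
 [  0.         392.6024974  212.1078754 ]
 [  0.           0.           1.        ]] [0.35296976 0.00917518 0.985402  ] [ 0.15219932 -0.00245112 -0.98834678]
side [[430.7986697    0.         269.27116314]
 [  0.         430.7986697  202.70906969]
 [  0.           0.           1.        ]] [0.13174326 0.41445707 0.68349046] [ 0.42323092 -0.49427787 -0.75931876]
0.1 [ 0.20378437 -0.48342258  0.22729147] [ 9.80186061e-01  1.98077767e-01 -4.12444248e-05 -6.94747819e-04] 0.08524626089565208
```

View pics/top0.png

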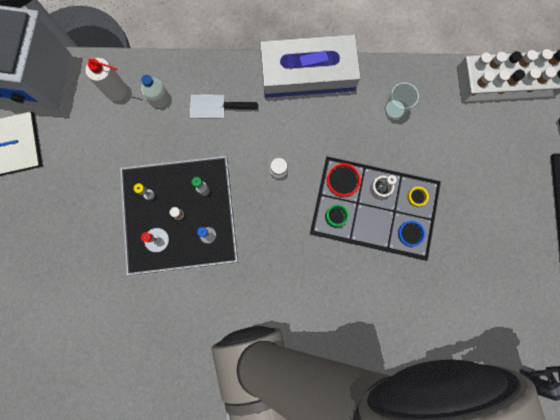

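View pics/side0.png

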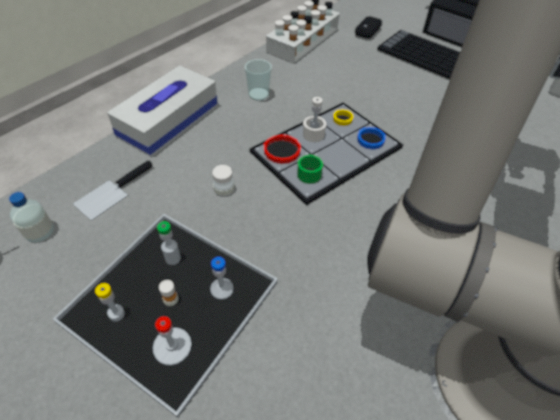

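```bash
cat > h.py <<'E'
import cv2,numpy as np
from workcell import r,optics,command_gripper
HUE={"red":[(0,8),(172,180)],"yellow":[(22,34)],"green":[(50,80)],"blue":[(100,120)]}
def mask(p,c):
    h=cv2.cvtColor(p,cv2.COLOR_RGB2HSV)
    m=0
    for a,b in HUE[c]: m=m|cv2.inRange(h,(a,120,50),(b,255,255))
    return m
def ray(cam,uv,z):
    m=optics.camera_model(cam);C=-m["R"].T@m["t"]
    d=m["R"].T@np.linalg.inv(m["K"])@np.array([*uv,1.]);return C+d*(z-C[2])/d[2]
def pts(cam,d,m):
    M=optics.camera_model(cam);v,u=np.nonzero((m>0)&(d>0));q=d[v,u]
    P=np.linalg.inv(M["K"])@np.vstack([u*q,v*q,q]);return ((P.T-M["t"])@M["R"])
def blobs(m):
    n,l,s,c=cv2.connectedComponentsWithStats(m);return [(l==i,s[i],c[i]) for i in range(1,n) if s[i,4]>25]
E
python3 - <<'E'
from h import *
np.set_printoptions(precision=4,suppress=True)
for cam in("top","side"):
    f=np.load(cam+"0.npz")
    for c in HUE:
        rim=.050 if c=="green" else .028; top=.103 if c=="green" else .089
        for b,s,cc in blobs(mask(f["p"],c)):
            X=pts(cam,f["d"],b)
            if len(X)==0: continue
            me=np.median(X,0)
            if not(.25<me[0]<.7 and abs(me[1])<.5): continue
            zt=rim if me[1]<.1 else top
            X=X[abs(X[:,2]-zt)<.005]
            mid=(X.min(0)+X.max(0))/2 if len(X) else None
            ct=cv2.findContours(b.astype(np.uint8),cv2.RETR_EXTERNAL,cv2.CHAIN_APPROX_NONE)[0][0]
            e=cv2.fitEllipse(ct)
            print(cam,c,s[4],cc,"med",me,"n",len(X),"mid",mid,"ext",np.ptp(X,0) if len(X) else 0,"ray",ray(cam,e[0],zt-.004)[:2])
E
```

```text
top red 335 [343.6836 178.9313] med [ 0.5891 -0.1651  0.0272] n 219 mid [ 0.5857 -0.1623  0.0278] ext [0.0839 0.0829 0.0095] ray [ 0.5874 -0.1628]
top red 88 [145.4773 236.7273] med [0.43   0.3028 0.0888] n 67 mid [0.4278 0.3007 0.0888] ext [0.0188 0.0192 0.0088] ray [0.4289 0.3036]
top yellow 95 [138.1263 187.8421] med [0.5441 0.3289 0.0886] n 68 mid [0.5409 0.3269 0.0893] ext [0.0208 0.0208 0.0088] ray [0.5429 0.3287]
top yellow 200 [417.905 196.14 ] med [ 0.5483 -0.3493  0.0268] n 131 mid [ 0.547  -0.3479  0.0279] ext [0.0474 0.0493 0.0096] ray [ 0.5482 -0.3486]
top green 79 [196.1519 181.2278] med [0.5577 0.1921 0.1035] n 65 mid [0.5552 0.1899 0.1037] ext [0.0187 0.0212 0.0077] ray [0.5582 0.1911]
top green 214 [336.6822 215.1542] med [ 0.4935 -0.1426  0.0481] n 123 mid [ 0.4928 -0.1431  0.05  ] ext [0.0536 0.0511 0.0097] ray [ 0.4927 -0.1417]
top blue 251 [411.2869 233.0677] med [ 0.4552 -0.3293  0.027 ] n 167 mid [ 0.4538 -0.3285  0.028 ] ext [0.062  0.0625 0.0095] ray [ 0.455  -0.3289]
top blue 84 [201.4167 231.3452] med [0.4441 0.1763 0.0888] n 65 mid [0.4417 0.1739 0.089 ] e
[... 509 characters left out ...]
3 289.9565] med [0.5414 0.3299 0.0867] n 147 mid [0.5416 0.3302 0.0873] ext [0.0219 0.0213 0.0063] ray [0.5422 0.3308]
side green 586 [309.4932 168.3703] med [ 0.4937 -0.1373  0.0355] n 144 mid [ 0.4926 -0.1391  0.0481] ext [0.0524 0.0529 0.006 ] ray [ 0.4861 -0.1277]
side green 148 [163.6351 227.2568] med [0.555  0.1936 0.1011] n 107 mid [0.5568 0.1934 0.1018] ext [0.0217 0.0209 0.0071] ray [0.5562 0.1941]
side blue 389 [371.1594 137.1748] med [ 0.4555 -0.3288  0.021 ] n 160 mid [ 0.4549 -0.3258  0.0262] ext [0.0637 0.0661 0.0063] ray [ 0.4535 -0.3224]
side blue 194 [217.6959 262.933 ] med [0.4433 0.1769 0.0869] n 127 mid [0.4427 0.1781 0.0873] ext [0.0217 0.0208 0.0067] ray [0.4434 0.1782]
```

```bash
cat >> h.py <<'E'
from scipy.spatial.transform import Rotation as Ro
T={"red":(.4283,.3037),"yellow":(.5415,.329),"green":(.5565,.192),"blue":(.443,.1765)}
H={"red":(.5857,-.160),"yellow":(.5474,-.346),"green":(.4927,-.141),"blue":(.4543,-.327)}
def ori(k):
    a=np.arctan2(-.2017,.979)+k*np.pi
    y=np.array([np.cos(a),np.sin(a),0]);z=np.array([0,0,-1.]);return Ro.from_matrix(np.c_[np.cross(y,z),y,z]).as_quat()
ZT=.27
def st(msg):
    s=r.read_state();print(msg,"t",round(s["time_s"],1),np.round(s["eef_pos"],4),"F",np.round(s["contact_force"],1),"w",round(s["grip_width"],4),"gf",round(s["grip_force"],1))
    return s
def look(n,name):
    p,d=optics.get_image(n);cv2.imwrite(f"pics/{name}.png",p[...,::-1]);return p,d
def pick(c,q):
    zg=(.103 if c=="green" else .089)-.014+.006
    r.reach([*T[c],ZT-.09],q);command_gripper(.05,40)
    r.move_straight([*T[c],zg],q,speed=.1)
    command_gripper(0.015,40);s=st("gripped")
    r.move_straight([*T[c],ZT],q,speed=.15);st("lifted")
    return s["eef_pos"][2]
def carry(c,q): r.reach([*H[c],ZT],q);st("above")
def place(c,q,zg):
    ze=zg+.011
    r.move_straight([*H[c],ze+.012],q,speed=.12);r.hold(.2);st("near")
    hit=r.move_straight([*H[c],ze-.004],q,speed=.02,max_force=3);s=st(f"down hit={hit} exp {ze:.4f}")
    return s
def release(c,q):
    s=r.read_state();command_gripper(.05);r.hold(.2)
    r.move_straight([*s["eef_pos"][:2],ZT-.05],q,speed=.12);st("away")
E
python3 - <<'E'
from h import *
for k in(0,1):
    for D,z in((T,.08),(T,ZT),(H,.09),(H,ZT)):
        for c in D:
            q=r.solve_ik([*D[c],z],ori(k));print(k,c,z,None if q is None else np.round(q,2))
E
```

```text
0 red 0.08 [ 0.47  0.51  1.72 -0.    0.92  0.67]
0 yellow 0.08 [ 0.43  0.68  1.39 -0.    1.08  0.63]
0 green 0.08 [ 0.2   0.6   1.53 -0.    1.01  0.41]
0 blue 0.08 [ 0.22  0.44  1.85 -0.    0.85  0.42]
0 red 0.27 [ 0.47  0.31  1.45 -0.    1.38  0.67]
0 yellow 0.27 [ 0.43  0.53  1.12 -0.    1.5   0.63]
0 green 0.27 [ 0.2   0.43  1.27 -0.    1.44  0.41]
0 blue 0.27 [ 0.22  0.22  1.57 -0.    1.35  0.42]
0 red 0.09 [-0.39  0.62  1.46 -0.    1.06 -0.19]
0 yellow 0.09 [-0.68  0.69  1.33 -0.    1.12 -0.48]
0 green 0.09 [-0.43  0.48  1.74 -0.    0.92 -0.23]
0 blue 0.09 [-0.76  0.55  1.61 -0.    0.99 -0.56]
0 red 0.27 [-0.39  0.47  1.21 -0.    1.46 -0.19]
0 yellow 0.27 [-0.68  0.55  1.07 -0.    1.52 -0.48]
0 green 0.27 [-0.43  0.29  1.48 -0.    1.37 -0.23]
0 blue 0.27 [-0.76  0.38  1.35 -0.    1.41 -0.56]
1 red 0.08 [ 0.47  0.51  1.72 -0.    0.92 -2.47]
1 yellow 0.08 [ 0.43  0.68  1.39 -0.    1.08 -2.51]
1 green 0.08 [ 0.2   0.6   1.53 -0.    1.01 -2.74]
1 blue 0.08 [ 0.22  0.44  1.85 -0.    0.85 -2.72]
1 red 0.27 [ 0.47  0.31  1.45 -0.    1.38 -2.47]
1 yellow 0.27 [ 0.43  0.53  1.12 -0.    1.5  -2.51]
1 green 0.27 [ 0.2   0.43  1.27 -0.    1.44 -2.74]
1 blue 0.27 [ 0.22  0.22  1.57 -0.    1.35 -2.72]
1 red 0.09 [-0.39  0.62  1.46 -0.    1.06  2.95]
1 yellow 0.09 [-0.68  0.69  1.33 -0.    1.12  2.66]
1 green 0.09 [-0.43  0.48  1.74 -0.    0.92  2.92]
1 blue 0.09 [-0.76  0.55  1.61 -0.    0.99  2.58]
1 red 0.27 [-0.39  0.47  1.21 -0.    1.46  2.95]
1 yellow 0.27 [-0.68  0.55  1.07 -0.    1.52  2.66]
1 green 0.27 [-0.43  0.29  1.48 -0.    1.37  2.92]
1 blue 0.27 [-0.76  0.38  1.35 -0.    1.41  2.58]
```

Run:
```python
from h import *
q=ori(0);zg=pick("red",q);carry("red",q);print(zg)
p,d=look("side","s1");look("top","t1")
for cam in("side","top"):
    p,d=optics.get_image(cam)
    for b,s,cc in blobs(mask(p,"red")): print(cam,s[4],cc,np.median(pts(cam,d,b),0))
```

```text
gripped t 5.0 [0.4288 0.3038 0.0816] F [ 0.8 -1.2  5.1] w 0.0184 gf 39.1
lifted t 6.4 [0.4279 0.3035 0.269 ] F [-0.5  0.2 -1.5] w 0.0184 gf 39.1
above t 8.2 [ 0.5859 -0.1587  0.2701] F [ 0.5  0.3 -0.6] w 0.0191 gf 39.1
0.08162512167809853
side 61 [282.91803279  47.3442623 ] [ 0.58695108 -0.14893499  0.27411268]
side 523 [281.87189293 148.32695985] [ 0.58659313 -0.15940659  0.02108744]
top 187 [97.10160428 65.39037433] [0.81741152 0.42793308 0.13855349]
```

View pics/s1.png

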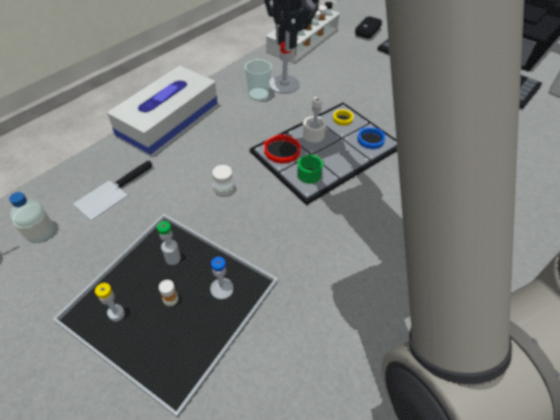

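Run:
```python
from h import *
print(ray("side",(285,85.5),.194))
q=ori(0);c="red";ze=.0816+.011
r.move_straight([*H[c],ze+.03],q,speed=.12);r.hold(.2);st("near")
p,d=look("side","s2");p2=cv2.resize(p[80:230,200:400],None,fx=4,fy=4)
cv2.imwrite("pics/s2c.png",p2[...,::-1])
```

```text
[ 0.57951752 -0.15169026  0.194     ]
near t 9.9 [ 0.5859 -0.1601  0.1232] F [-0.2  0.3 -2.5] w 0.0185 gf 39.1
```

View pics/s2c.png

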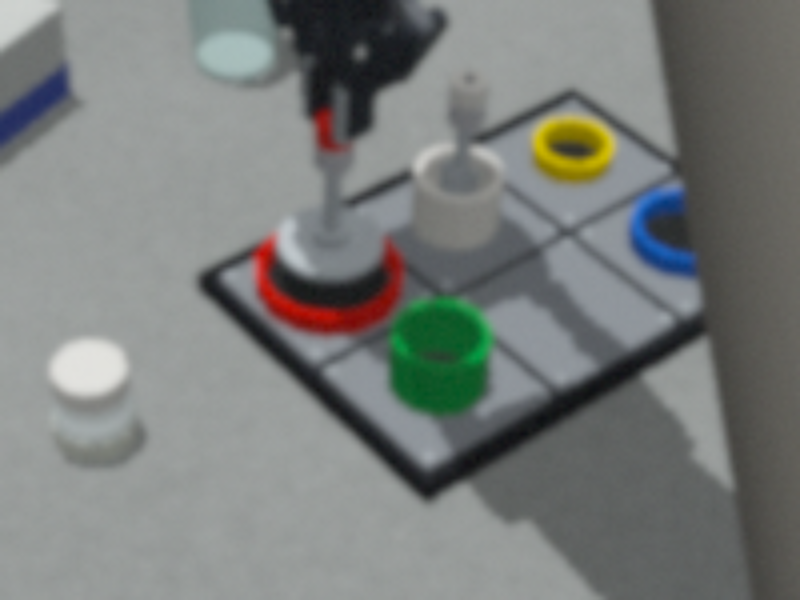

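The red disc hovers over the red collar: disc centre about px (283,141), collar centre about (282.5,146). I'll check the offset with rays, then lower.

Run:
```python
from h import *
p=cv2.imread("pics/s2.png")[...,::-1].copy()
g=cv2.cvtColor(p,cv2.COLOR_RGB2HSV)
m=((g[...,1]<50)&(g[...,2]>110)).astype(np.uint8);sub=np.zeros_like(m);sub[132:152,266:299]=m[132:152,266:299]
v,u=np.nonzero(sub);print(u.min(),u.max(),v.min(),v.max())
print("disc",ray("side",((u.min()+u.max())/2,141),.046),"H",H["red"])
q=ori(0)
s=place("red",q,.0816);st("before release")
```

```text
266 298 132 149
disc [ 0.58450082 -0.1553935   0.046     ] H (0.5857, -0.16)
near t 10.5 [ 0.5861 -0.1602  0.1052] F [ 0.8  0.1 -1.1] w 0.019 gf 39.2
down hit=True exp 0.0926 t 11.1 [ 0.5859 -0.16    0.0927] F [0.6 0.3 4. ] w 0.0187 gf 39.8
before release t 11.1 [ 0.5859 -0.16    0.0927] F [0.6 0.3 4. ] w 0.0187 gf 39.8
```

Run:
```python
from h import *
q=ori(0);release("red",q)
c="blue";zg=pick(c,q);carry(c,q);place(c,q,zg)
p,d=look("side","s3");p2=cv2.resize(p[60:230,180:440],None,fx=3,fy=3)
cv2.imwrite("pics/s3c.png",p2[...,::-1]);look("top","t3")
```

```text
away t 12.9 [ 0.5855 -0.1599  0.2191] F [ 0.6  0.3 -0.8] w 0.0497 gf 0.0
gripped t 16.0 [0.4435 0.1766 0.0817] F [-1.2  0.2  5.6] w 0.0184 gf 38.9
lifted t 17.4 [0.4426 0.1764 0.2691] F [-0.1  0.8 -1.6] w 0.0186 gf 39.1
above t 19.3 [ 0.4548 -0.326   0.2701] F [-0.2  0.5 -1.2] w 0.0187 gf 39.1
near t 21.0 [ 0.4545 -0.3272  0.1051] F [ 0.8 -0.3 -0.5] w 0.0187 gf 39.1
down hit=True exp 0.0927 t 21.6 [ 0.4542 -0.327   0.0927] F [-0.6  0.4  5. ] w 0.0184 gf 39.8
```

View pics/s3c.png

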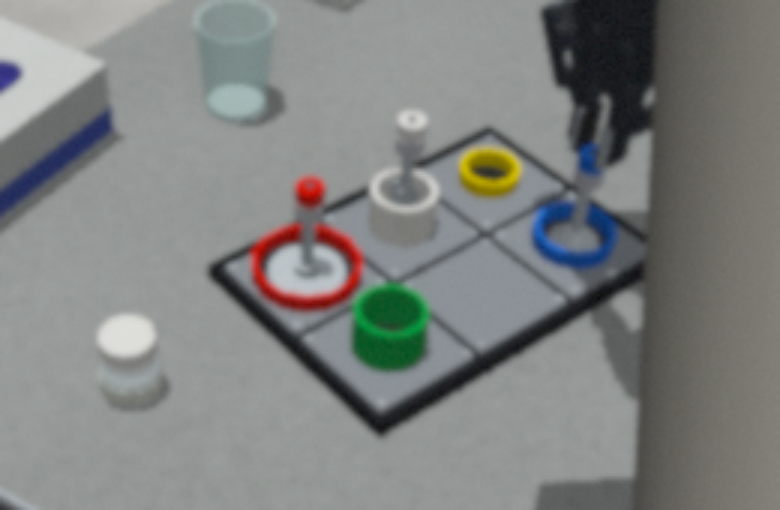

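Red stands upright centred in its collar (crop 310,265); blue foot is inside the blue collar (577,232), contact at the expected height. Continue with yellow.

Run:
```python
from h import *
q=ori(0);release("blue",q)
c="yellow";zg=pick(c,q)
p,d=optics.get_image("side")
for b,s,cc in blobs(mask(p,"blue")): print("blue",s[4],np.median(pts("side",d,b),0))
carry(c,q);place(c,q,zg)
p,d=look("side","s4");p2=cv2.resize(p[60:230,180:440],None,fx=3,fy=3)
cv2.imwrite("pics/s4c.png",p2[...,::-1])
```

```text
away t 23.5 [ 0.4538 -0.3266  0.2192] F [-0.4  0.3 -0.3] w 0.0499 gf 0.0
gripped t 27.6 [0.542  0.3292 0.0818] F [-0.7 -1.9  4.3] w 0.0184 gf 39.1
lifted t 29.1 [0.5411 0.3288 0.2689] F [ 0.1  0.1 -0.6] w 0.0188 gf 39.1
blue 135 [ 0.87917041 -0.06616138  0.07701359]
blue 570 [ 0.82081431 -0.02475553  0.01830051]
blue 183 [ 0.45867488 -0.30336266  0.02230891]
blue 163 [0.7969326  0.32559843 0.10313832]
above t 31.5 [ 0.548  -0.345   0.2701] F [ 0.1  1.  -1.1] w 0.0186 gf 39.1
near t 33.2 [ 0.5476 -0.3461  0.1054] F [-0.1  0.2 -0.5] w 0.019 gf 39.1
down hit=True exp 0.0928 t 33.8 [ 0.5475 -0.3461  0.0928] F [ 0.2 -0.1  3. ] w 0.0185 gf 39.7
```

View pics/s4c.png

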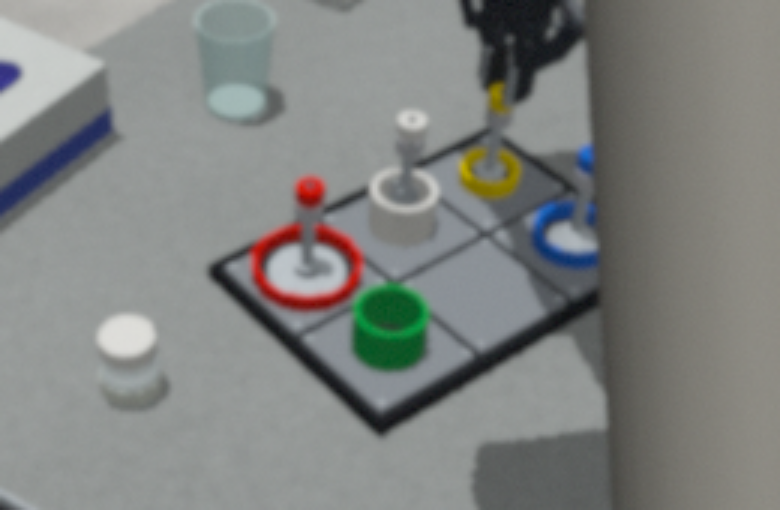

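Yellow foot is inside its collar (490,170) at the expected floor height; blue stands upright (585,160). Now the bob.

Run:
```python
from h import *
q=ori(0);release("yellow",q)
c="green";zg=pick(c,q);carry(c,q);place(c,q,zg)
p,d=look("side","s5");p2=cv2.resize(p[60:230,180:440],None,fx=3,fy=3)
cv2.imwrite("pics/s5c.png",p2[...,::-1])
```

```text
away t 35.7 [ 0.5472 -0.3457  0.219 ] F [-0.4 -0.9 -0.5] w 0.05 gf 0.0
gripped t 39.3 [0.5571 0.1921 0.0958] F [-0.2  0.   4.6] w 0.0187 gf 39.1
lifted t 40.6 [0.556  0.1919 0.2688] F [ 0.3  0.2 -1.8] w 0.0186 gf 39.1
above t 41.9 [ 0.4931 -0.1402  0.27  ] F [ 0.   0.3 -1.4] w 0.0188 gf 39.1
near t 43.5 [ 0.4929 -0.1411  0.1193] F [-0.6 -0.1 -1.2] w 0.0187 gf 39.1
down hit=True exp 0.1068 t 44.1 [ 0.4928 -0.1411  0.1068] F [-0.1  0.2  3.5] w 0.0184 gf 39.8
```

View pics/s5c.png

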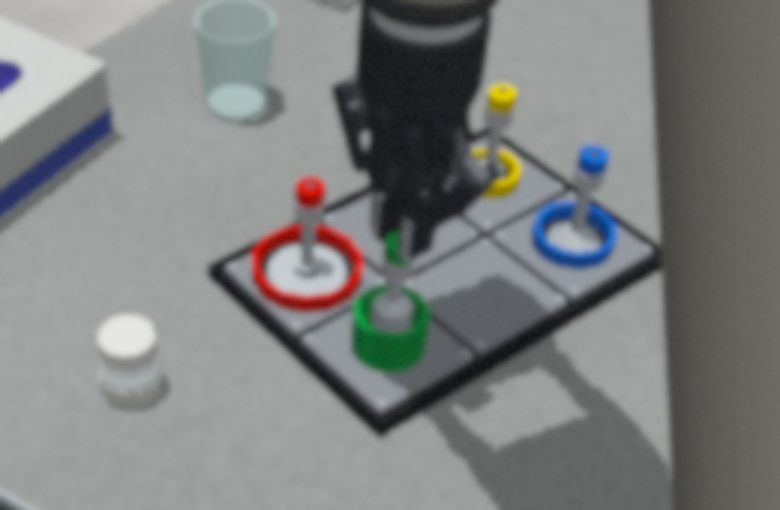

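The bob is down inside the green collar (crop 392,310); the others stand upright. Release, retreat, check.

Run:
```python
from h import *
q=ori(0);release("green",q)
r.movej([-1.318,.342,1.524,0,1.275,-.146]);st("home")
look("side","s6");p,d=look("top","t6")
for c in HUE:
    for b,s,cc in blobs(mask(p,c)):
        X=pts("top",d,b);X=X[(X[:,2]>.085)&(X[:,2]<.13)&(abs(X[:,1])<.45)&(X[:,0]<.65)]
        if len(X)>5: print(c,np.median(X,0),X[:,2].max(),H[c])
```

```text
away t 45.8 [ 0.4923 -0.1408  0.2193] F [ 1.2 -0.5 -1. ] w 0.0502 gf 0.0
home t 47.5 [ 0.2047 -0.4835  0.2279] F [ 0.5 -0.7  0. ] w 0.0498 gf 0.0
red [ 0.58396425 -0.16017949  0.10066371] 0.10406642325858592 (0.5857, -0.16)
yellow [ 0.54716746 -0.34564857  0.10030996] 0.10363318567687857 (0.5474, -0.346)
green [ 0.49229195 -0.14273898  0.11497579] 0.1187620055183051 (0.4927, -0.141)
blue [ 0.45230748 -0.32600977  0.10029269] 0.105055296803893 (0.4543, -0.327)
```

View pics/s6.png

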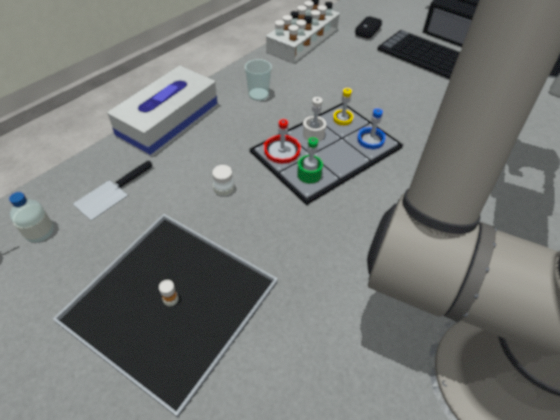

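All four stand upright in their holders (cap tops at z of about 0.100, bob 0.115). The vane (px 316,115) and the vial (168,292) have not moved.

```bash
python3 -c "
from workcell import r
print(r.finish_job())"
```

```text
the job is handed in; nothing more can be done
None
```

All four tools stand upright on the floors of their own matching holders, the vane tool and the vial were left where they were, and the job was handed in at about 48 s of the 109 s limit.

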